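# Tidy the game-card boxes and bridge the remote

## Task

Gather the blue, red and yellow game-card boxes from the TV console into the wooden tray, each lying flat, label up, centred and lengthwise on the mat of its own colour. Once all three are in, rest the white remote, buttons up, squarely across the tops of the tray's two long walls, away from the tray's ends and sticking out about equally on both sides. Leave the green earbud case and the black remote where they are.

Things in the scene. Friction and masses are not known exactly. Their poses are not given: they have to be found in the camera images.
- tray: Wooden caddy: an open rectangular tray without dividers, fixed to the console; outside 234 mm long (its x) x 122 mm wide (its y) x 38 mm high, walls 6 mm thick, floor 6 mm thick (inside 222 x 110 mm, three coloured mats on its floor). Origin: centre of its underside, on the console top; z up. The flat tops of the two long walls, at y = -58 and +58 mm, are 38 mm above the origin.
- mat_blue: Blue flat rectangular mat fixed on the floor of the tray: 70 mm (its x, along the tray) x 54 mm (its y) x 2 mm thick, no label. The three mats lie in a row, centres 74 mm apart, in any order. Origin: centre of its underside; the mat's top is 2 mm above it.
- mat_red: Red flat rectangular mat fixed on the floor of the tray: 70 mm (its x, along the tray) x 54 mm (its y) x 2 mm thick, no label. The three mats lie in a row, centres 74 mm apart, in any order. Origin: centre of its underside; the mat's top is 2 mm above it.
- mat_yellow: Yellow flat rectangular mat fixed on the floor of the tray: 70 mm (its x, along the tray) x 54 mm (its y) x 2 mm thick, no label. The three mats lie in a row, centres 74 mm apart, in any order. Origin: centre of its underside; the mat's top is 2 mm above it.
- box_blue: Blue hard plastic game-card box, loose, lying label up: 60 mm long (its x) x 44 mm wide (its y) x 22 mm high, about 60 g, square corners, thin dark seam round the sides and a white label on top. Origin: centre of its underside; z up.
- box_red: Red hard plastic game-card box, loose, lying label up: 60 mm long (its x) x 44 mm wide (its y) x 22 mm high, about 60 g, square corners, thin dark seam round the sides and a white label on top. Origin: centre of its underside; z up.
- box_yellow: Yellow hard plastic game-card box, loose, lying label up: 60 mm long (its x) x 44 mm wide (its y) x 22 mm high, about 60 g, square corners, thin dark seam round the sides and a white label on top. Origin: centre of its underside; z up.
- remote_white: White remote control, loose, lying buttons up: 160 mm long (its x) x 42 mm wide (its y) x 20 mm high, about 110 g, rigid, flat underside. Origin: centre of its underside; z up. This is the one to lay across the tray.
- remote_black: Black remote control, loose, lying buttons up: 160 mm long (its x) x 42 mm wide (its y) x 20 mm high, about 110 g, rigid, flat underside. Origin: centre of its underside; z up. Look-alike: stays where it is.
- earbuds: Green earbud case with half-round ends and no label, loose, 62 mm long (its x) x 46 mm wide (its y) x 24 mm high. Origin: centre of its underside. Look-alike without a mat of its colour: stays where it is.
Things that resemble listed ones, but are neither listed nor needed, are in the scene too. There is more than one size of the remote_white; the one meant has the size given above.

How it is judged:
By the outcome, as a careful person would: the job done as asked, in the order asked, and still so for the second after the job is handed in, with the robot touching nothing.
It also fails if it takes over 96 s, if anything falls off the work surface, if the arm or the gripper's body presses on something with over 40 N, if the wrist force passes 120 N, or if a joint passes its speed limit or range.

## Robot

A 7-joint arm with a two-finger parallel gripper is mounted at the origin on the work surface. World frame = base frame: x ahead of the robot, y to its left, z up, the work surface at z = 0. Lengths are in m, angles in rad, forces in N, time in s.
With the tool pointing down it reaches from about 0.4 to 0.875 m from the base axis. Payload 19.3 kg.
Tool frame: the origin (TCP) lies at the very end of the fingers, on their centre line; the grasp point (between the pads) lies 19 mm behind it; z points along the fingers, y is the line along which they close (so a half turn about z gives the same grasp; the last joint's range is limited). The gripper opens to 85 mm and grips with 20 to 120 N. Pads are 22 mm wide; open, the fingers measure 114 mm over their backs; the gripper's body (76 mm by 85 mm) begins 54 mm behind the grasp point. The pads swing forward as they close: fully open they stand 13 mm farther back than shut.
Start: joints at [-1.363, 0.521, -0.036, 1.599, 0.021, 1.021, -0.113], TCP at [0.171, 0.601, 0.231] pointing down, gripper open.
Joint ranges: [-2.91, 2.91], [-0.3, 2.13], [-1.5, 1.42], [0.17, 2.43], [-1.26, 4.41], [0.16, 1.93], [-2.52, 2.52]. Speed limits (rad/s): [1.89, 1.89, 2.39, 2.39, 3.01, 3.01, 3.01].

## Interface

Orientations are given as [roll, pitch, yaw] about the fixed x, y, z axes, in that order (R = Rz(yaw) Ry(pitch) Rx(roll)).
In Python, from workcell import bot gives the robot as it stands. The module is installed in compiled form; this text tells all that it offers.
- The arm moves only by the tool apply_moves, never from a script. Its arguments are lists of equal length, an entry for each row: "claw": the finger opening in m, from 0 to 0.0854; "xyz": the shift along the tool's x, y, z in m, a list of three; "twist": the turn, a rotation vector about the tool's x, y, z in rad, a list of three. A call has 1 to 20 rows; each row shifts and turns the commanded pose from where the row before left it, along the tool's axes as they then stand; what a row does not reach is not made up. A row lasts 1/10 s, in which the tool goes at most 50 mm and 8.59 degrees, less where a joint would pass 70% of its speed; a pose out of reach is approached as far as the arm can. A call with a gripper value outside its range is refused whole. The fingers move at their own pace and stop on an object; "force" is the grip in N (left out, the last holds). Time passes only in rows, so rows that do not move let the fingers close. It gives the time, the measured TCP pose, the force, the opening and the grip force at its end, in the units of the state.
- bot.observe(): the state, without advancing time (a new reading comes with each control period).
- bot.grab_frame(name): name is "side" or "top" or "wrist"; returns a dict with "img" (480x640x3 uint8, red, green, blue), "vfov" (degrees; the focal length in pixels is half the picture's height over the tangent of half this angle, whatever the lens; pixels are square), "cx", "cy" (the principal point, pixels), "view" (4x4, takes a point from world to camera coordinates). Camera axes: x right, y up, looking along -z (the intrinsics and any distortion apply to the point x, -y, -z); pixel columns grow to the right and rows downward; lengths in m; the calibration is good to about 2 mm. The wrist camera is an equidistant fisheye: a pixel r from the principal point sees the ray r / f radians off the axis. A picture is of the moment at which its call begins. There is no depth.
- bot.job_done(): hands the job in; it is judged then, once.
Trained networks look in the newest picture that a camera, given by its name, has taken for a name from the list of things; names that differ only in an ending like _2 or _b are one class to them, and where a whole thing is asked for, a point or a joint stands for the part that bears it (a point fixed in the world has none). Each returns a list of dicts, best first, with "score" (0 to 1); they miss things now and then, are a little off and sometimes report something else, mostly with a low value. They report only what shows in the picture. A call takes as long as a camera call. They do not tell look-alikes from the thing itself.
- bot.find_in(camera, query): "position" ([x, y, z] in m, in world coordinates, good to about 4 mm: the middle of the surface that is visible of it).
The state is a dict: "clock": time; "qpos": joint angles; "qd": joint speeds; "joint_efforts": joint torques, N m; "position": TCP position; "tool_rot": TCP orientation; "force": force on the tool from outside, world axes, zero at the start; "moment": the same for the moment, N m; "grip_width": finger opening in m; "finger_force": force on a finger pad.
Only numpy, scipy, OpenCV 4.12 (cv2) and the standard library are available. Lean on these libraries where they do the work, as an engineer would, in place of code of your own. Each camera call takes 0.05 s, during which the arm holds its last target. There are 200 camera calls.

## Working session

There is one attempt and no reset: what is moved stays moved. The work goes in short steps, Python scripts to look and compute and a tool call to move; the robot and the scene stay as the last step left them, time stands still between calls to the robot, and variables do not carry over. Pictures are saved under pics/ and viewed, at most 14 in all, crops included, and the job is handed in when it is done.

Besides the shell and the picture viewer there is one more tool, called after "Call:" by a JSON object that holds its "fn" and its "kwargs". apply_moves: Moves the arm, as the interface text tells. Its arguments: {"type":"object","properties":{"claw":{"type":"array"},"xyz":{"type":"array"},"twist":{"type":"array"},"force":{"type":"number"}},"required":["claw","xyz","twist"]}

```bash
mkdir -p pics; cat > h.py <<'E'
import numpy as np, cv2
from workcell import bot
def snap(cam,fn=None):
    f=bot.grab_frame(cam)
    if fn: cv2.imwrite('pics/'+fn,f['img'][:,:,::-1])
    return f
def ray(f,u,v):
    F=240/np.tan(np.radians(f['vfov'])/2)
    d=np.array([(u-f['cx'])/F,-(v-f['cy'])/F,-1.])
    V=np.array(f['view']); R=V[:3,:3]; t=V[:3,3]
    return -R.T@t, R.T@d
def at(f,u,v,z):
    o,d=ray(f,u,v); return o+d*(z-o[2])/d[2]
def proj(f,p):
    F=240/np.tan(np.radians(f['vfov'])/2)
    V=np.array(f['view']); q=V[:3,:3]@np.array(p)+V[:3,3]
    return f['cx']+F*q[0]/-q[2], f['cy']-F*q[1]/-q[2]
E
python3 - <<'E'
from h import *
np.set_printoptions(precision=4,suppress=True)
f=snap('top','top0.png'); 
for n in ['tray','mat_blue','mat_red','mat_yellow','box_blue','box_red','box_yellow','remote_white','remote_black','earbuds']:
    for r in bot.find_in('top',n)[:4]: print(n,round(r['score'],2),np.array(r['position']),np.round(proj(f,r['position'])))
s=snap('side','side0.png')
print(f['vfov'],f['view'],bot.observe())
E
```

```text
tray 0.77 [ 0.6365 -0.0751  0.0073] [385. 167.]
tray 0.28 [ 0.6137 -0.0686  0.0083] [383. 176.]
mat_blue 0.93 [ 0.6157 -0.0694  0.0099] [383. 175.]
mat_red 0.69 [ 0.5984 -0.1419  0.0047] [414. 182.]
mat_yellow 0.82 [0.626  0.0071 0.0113] [350. 171.]
box_blue 0.64 [ 0.4276 -0.2187  0.0224] [454. 253.]
box_red 0.73 [0.4279 0.0645 0.0225] [326. 254.]
box_yellow 0.76 [0.4194 0.22   0.0249] [257. 258.]
remote_white 0.93 [0.2529 0.4644 0.0251] [144. 335.]
remote_white 0.72 [0.5841 0.3029 0.0219] [223. 189.]
remote_black 0.94 [ 0.5815 -0.3092  0.0206] [490. 186.]
remote_black 0.33 [ 0.4292 -0.2167  0.023 ] [453. 252.]
earbuds 0.68 [ 0.4403 -0.1023  0.0222] [401. 248.]
57.07437350427078 [[-0.0037 -0.9992 -0.0391  0.0863]
 [ 0.9835 -0.0107  0.1808 -0.4529]
 [-0.1811 -0.0378  0.9827 -0.9297]
 [ 0.      0.      0.      1.    ]] {'clock': 0.6, 'qpos': array([-1.3632,  0.5214, -0.0363,  1.5995,  0.0212,  1.0211, -0.1128]), 'qd': array([-0.0002, -0.0006, -0.0006, -0.0014,  0.0001, -0.    , -0.0009]), 'joint_efforts': array([  0.    , -92.6458,   1.9781, -37.0136,   0.0181,   0.0021,
         0.0001]), 'position': array([0.1714, 0.601 , 0.2313]), 'tool_rot': array([-3.1416,  0.    ,  2.8637]), 'force': array([ 1.0712,  0.2813, -0.0604]), 'moment': array([ 0.0423, -0.0007, -0.0175]), 'finger_force': 0.0, 'grip_width': 0.08552647365884807}
```

View pics/top0.png

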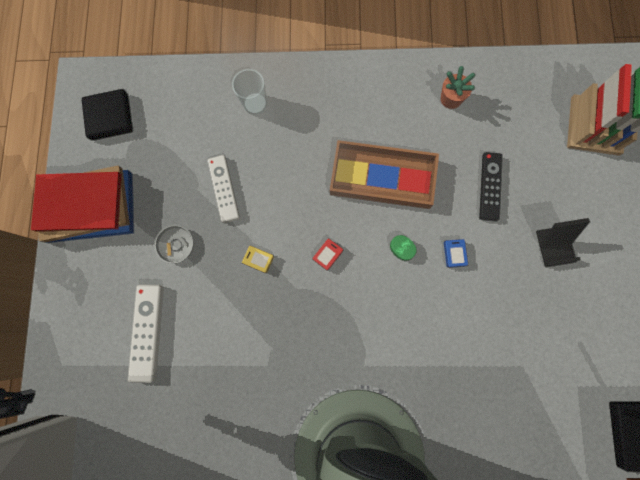

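View pics/side0.png

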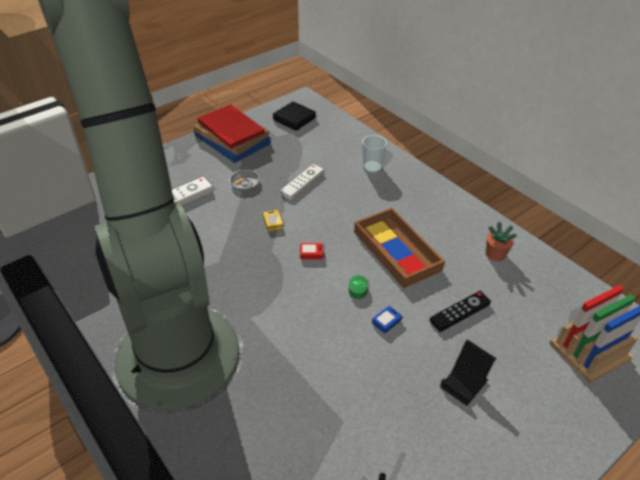

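```bash
cat >> h.py <<'E'
from scipy.optimize import minimize
def corners(p,dims,z0):
    x,y,a=p; L,W,H=dims; c,s=np.cos(a),np.sin(a)
    return np.array([[x+c*i*L/2-s*j*W/2,y+s*i*L/2+c*j*W/2,z0+k*H] for i in(-1,1) for j in(-1,1) for k in(0,1)])
def mask(f,uv,half,kind):
    img=f['img']; hsv=cv2.cvtColor(img,cv2.COLOR_RGB2HSV).astype(int); h,s,v=hsv[...,0],hsv[...,1],hsv[...,2]
    m={'red':((h<7)|(h>173))&(s>140),'blue':(abs(h-112)<12)&(s>130),'yellow':(abs(h-25)<6)&(s>140),'white':(s<45)&(v>165)}[kind]
    w=np.zeros(m.shape,bool); u0,v0=map(int,uv); w[max(v0-half,0):v0+half,max(u0-half,0):u0+half]=1
    m=(m&w).astype(np.uint8)
    m=cv2.morphologyEx(m,cv2.MORPH_CLOSE,np.ones((3,3)))
    cs,_=cv2.findContours(m,cv2.RETR_EXTERNAL,cv2.CHAIN_APPROX_NONE)
    c=max(cs,key=cv2.contourArea); return cv2.convexHull(c)
def fit(f,hull,dims,z0):
    S=8; h=hull.reshape(-1,2).astype(float); o=h.min(0)-8; n=((h.max(0)-o+8)*S).astype(int)
    M=np.zeros((n[1],n[0]),np.uint8); cv2.fillConvexPoly(M,((h-o+.5)*S).astype(np.int32),1); M=cv2.dilate(M,np.ones((S,S)))
    def cost(p):
        q=np.array([proj(f,c) for c in corners(p,dims,z0)]); P=np.zeros_like(M)
        cv2.fillConvexPoly(P,cv2.convexHull(((q-o+.5)*S).astype(np.int32)),1)
        return 1-(P&M).sum()/max(1,(P|M).sum())
    r=cv2.minAreaRect(h.astype(np.float32)); c0=at(f,*r[0],z0+dims[2]/2)
    best=None
    for a in np.arange(0,np.pi,np.pi/12):
        R=minimize(cost,[c0[0],c0[1],a],method='Nelder-Mead',options=dict(initial_simplex=[[c0[0],c0[1],a],[c0[0]+.006,c0[1],a],[c0[0],c0[1]+.006,a],[c0[0],c0[1],a+.15]],xatol=1e-5,fatol=1e-5))
        if best is None or R.fun<best.fun: best=R
    return best.x,best.fun
E
python3 - <<'E'
from h import *
np.set_printoptions(precision=4,suppress=True)
f=snap('top')
B=(.06,.044,.022);R=(.16,.042,.02);T=(.07,.054,.002)
for n,uv,hf,k,d,z in [('bb',(456,253),22,'blue',B,0),('br',(327,255),22,'red',B,0),('by',(257,259),22,'yellow',B,0),('mb',(382,177),28,'blue',T,.006),('mr',(415,181),28,'red',T,.006),('my',(352,171),28,'yellow',T,.006),('w1',(222,188),42,'white',R,0),('w2',(144,335),56,'white',R,0)]:
    H=mask(f,uv,hf,k); p,c=fit(f,H,d,z); r=cv2.minAreaRect(H)
    print(n,p,'deg',np.degrees(p[2])%180,'iou',1-c,r)
a=f['img'][140:300,190:480]; cv2.imwrite('pics/crop.png',cv2.resize(a,None,fx=2.7,fy=2.7,interpolation=cv2.INTER_CUBIC)[:,:,::-1])
E
```

```text
bb [ 0.429  -0.2253  0.1407] deg 8.05895918114363 iou 0.8913496871586056 ((455.3471984863281, 252.85372924804688), (26.36665916442871, 20.419294357299805), 82.40535736083984)
br [0.4297 0.0612 2.465 ] deg 141.23416519895812 iou 0.938669351455659 ((327.5853576660156, 253.768310546875), (18.74085235595703, 25.7686710357666), 38.65980911254883)
by [0.4205 0.2216 1.1377] deg 65.18660226782994 iou 0.8990848724959545 ((257.4541320800781, 258.7964782714844), (25.417734146118164, 18.287187576293945), 22.833654403686523)
mb [ 0.6134 -0.0693  1.4118] deg 80.88847301378841 iou 0.9464285714285714 ((382.6799621582031, 175.74000549316406), (28.708538055419922, 20.7889404296875), 8.130102157592773)
mr [ 0.6015 -0.1422  1.4354] deg 82.24188035517581 iou 0.9331084054569458 ((414.29107666015625, 180.19879150390625), (31.256189346313477, 22.744056701660156), 7.765166282653809)
my [ 0.6222 -0.0273  1.5533] deg 88.99605193692926 iou 0.6621927690629981 ((358.5, 173.0), (22.0, 17.0), 90.0)
w1 [0.5896 0.3076 0.2712] deg 15.539916300368638 iou 0.8998817077105065 ((221.7864990234375, 187.7415771484375), (64.159912109375, 17.23923110961914), 77.00537872314453)
w2 [0.2364 0.4735 3.1177] deg 178.63365582514948 iou 0.7345692445798536 ((142.8948974609375, 332.6601257324219), (23.255138397216797, 96.68355560302734), 4.830420017242432)
```

View pics/crop.png

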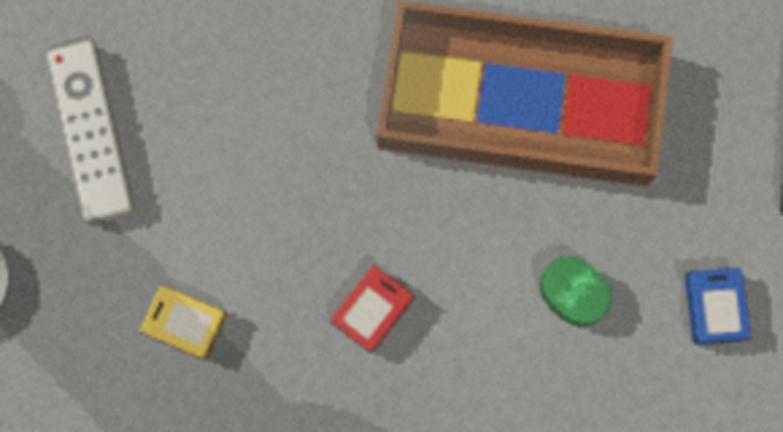

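(222,188) measures about 158 mm and (144,335) about 220 mm, so the white remote meant is the one at (222,188), and the crop confirms it. The tray row is yellow, blue, red from left to right, with tray yaw about 80.8°. I'm starting with the yellow box.

Call:
{"fn": "apply_moves", "kwargs": {"claw": [0.085,0.085,0.085,0.085,0.085,0.085,0.085,0.085,0.085,0.085,0.085,0.085], "xyz": [[0,0,0.004],[0,0,0.004],[0,0,0.004],[0,0,0.004],[0,0,0.004],[0,0,0.004],[0,0,0.004],[0,0,0.004],[0,0,0.004],[0,0,0.004],[0,0,0.004],[0,0,0.004]], "twist": [[0,0,0.1437],[0,0,0.1437],[0,0,0.1437],[0,0,0.1437],[0,0,0.1437],[0,0,0.1437],[0,0,0.1437],[0,0,0.1437],[0,0,0.1437],[0,0,0.1437],[0,0,0.1437],[0,0,0.1437]], "force": 40}}

```text
clock: 1.85
position: [0.1714, 0.6011, 0.1832]
tool_rot: [-3.142, -0.0, 1.134]
force: [0.1, 0.0, -0.2]
grip_width: 0.0849
finger_force: 0.0
```

Call:
{"fn": "apply_moves", "kwargs": {"claw": [0.085,0.085,0.085,0.085,0.085,0.085,0.085,0.085,0.085,0.085,0.085,0.085,0.085,0.085,0.085], "xyz": [[-0.017,0.0275,0],[-0.017,0.0275,0],[-0.017,0.0275,0],[-0.017,0.0275,0],[-0.017,0.0275,0],[-0.017,0.0275,0],[-0.017,0.0275,0],[-0.017,0.0275,0],[-0.017,0.0275,0],[-0.017,0.0275,0],[-0.017,0.0275,0],[-0.017,0.0275,0],[-0.017,0.0275,0],[-0.017,0.0275,0],[0,0,0]], "twist": [[0,0,0],[0,0,0],[0,0,0],[0,0,0],[0,0,0],[0,0,0],[0,0,0],[0,0,0],[0,0,0],[0,0,0],[0,0,0],[0,0,0],[0,0,0],[0,0,0],[0,0,0]]}}

```text
clock: 3.35
position: [0.4236, 0.2205, 0.1837]
tool_rot: [3.14, -0.0, 1.134]
force: [-0.5, 0.5, -0.3]
grip_width: 0.085
finger_force: 0.0
```

```bash
cat >> h.py <<'E'
def wproj(f,p):
    F=240/np.tan(np.radians(f['vfov'])/2); V=np.array(f['view']); q=V[:3,:3]@np.array(p)+V[:3,3]
    x,y,z=q[0],-q[1],-q[2]; rr=np.hypot(x,y)+1e-12; t=np.arctan2(rr,z)*F
    return f['cx']+t*x/rr, f['cy']+t*y/rr
def wat(f,u,v,z):
    F=240/np.tan(np.radians(f['vfov'])/2); a,b=(u-f['cx']),(v-f['cy']); r=np.hypot(a,b)+1e-9; t=r/F
    d=np.array([np.sin(t)*a/r,-np.sin(t)*b/r,-np.cos(t)]); V=np.array(f['view']); R=V[:3,:3]
    o=-R.T@V[:3,3]; d=R.T@d; return o+d*(z-o[2])/d[2]
def goal(x,y,yawdeg,z):
    s=bot.observe(); P=s['position']; y0=s['tool_rot'][2]; a=np.radians(yawdeg); D=np.array([x,y,z])-P
    tw=-((a-y0+np.pi)%(2*np.pi)-np.pi)
    o=[round(float(v),4) for v in (D[0]*np.cos(a)+D[1]*np.sin(a), D[0]*np.sin(a)-D[1]*np.cos(a), -D[2])]
    print('after turn',round(float(tw),4),'shift',o,'| at',np.round(P,4),np.round(s['tool_rot'],3),'w',round(s['grip_width'],4),'t',round(s['clock'],2))
E
python3 - <<'E'
from h import *
f=snap('wrist','w1.png'); print(f['vfov'],f['cx'],f['cy'],wproj(f,[.4205,.2216,.022]))
print([np.round(wproj(f,c)) for c in corners([.4205,.2216,1.1377],(.06,.044,.022),0)])
for r in bot.find_in('wrist','box_yellow')[:2]: print(r)
E
```

```text
65.70646984690485 319.2088043649562 243.24393972538266 (np.float64(315.11292723542385), np.float64(220.40958912274158))
[array([339., 245.]), array([340., 253.]), array([292., 245.]), array([290., 254.]), array([340., 181.]), array([341., 186.]), array([290., 182.]), array([288., 186.])]
{'position': [0.4256, 0.2216, 0.0257], 'score': 0.74}
```

View pics/w1.png

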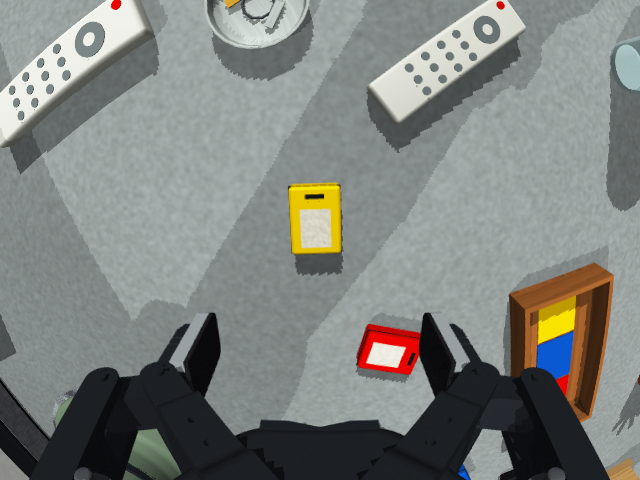

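The wrist view shows the yellow box with corners at (289,184) to (341,254), within 2 px of where the top-camera fit projects. I'm descending to it.

```bash
python3 -c "
from h import *
goal(.4205,.2216,65.2,.003)"
```

```text
after turn -0.0001 shift [-0.0023, -0.0004, 0.1804] | at [0.4219 0.2236 0.1834] [ 3.142 -0.     1.138] w 0.0853 t 3.45
```

Call:
{"fn": "apply_moves", "kwargs": {"claw": [0.085,0.085,0.085,0.085,0.085,0.085,0.085,0.085,0.085,0.085,0.04,0.03,0.03,0.03,0.03,0.03], "xyz": [[-0.0023,0,0.025],[0,0,0.03],[0,0,0.03],[0,0,0.03],[0,0,0.025],[0,0,0.015],[0,0,0.01],[0,0,0.01],[0,0,0.005],[0,0,0],[0,0,0],[0,0,0],[0,0,0],[0,0,0],[0,0,0],[0,0,0]], "twist": [[0,0,0],[0,0,0],[0,0,0],[0,0,0],[0,0,0],[0,0,0],[0,0,0],[0,0,0],[0,0,0],[0,0,0],[0,0,0],[0,0,0],[0,0,0],[0,0,0],[0,0,0],[0,0,0]], "force": 40}}

```text
clock: 5.05
position: [0.4208, 0.2219, 0.0039]
tool_rot: [3.141, -0.001, 1.139]
force: [-0.9, -1.7, 11.6]
grip_width: 0.0433
finger_force: 39.0
```

Call:
{"fn": "apply_moves", "kwargs": {"claw": [0.03,0.03,0.03,0.03,0.03,0.03], "xyz": [[0,0,-0.01],[0,0,-0.02],[0,0,-0.03],[0,0,-0.03],[0,0,-0.03],[0,0,-0.01]], "twist": [[0,0,0],[0,0,0],[0,0,-0.09],[0,0,-0.09],[0,0,-0.09],[0,0,0]]}}

```text
clock: 5.65
position: [0.4215, 0.2221, 0.1364]
tool_rot: [3.139, -0.003, 1.412]
force: [0.4, -0.8, -1.6]
grip_width: 0.0433
finger_force: 41.4
```

```bash
python3 -c "
from h import *
goal(.6253,.0037,80.8,.12)"
```

```text
after turn 0.0016 shift [-0.183, 0.2361, 0.0164] | at [0.4215 0.2221 0.1364] [ 3.139e+00 -3.000e-03  1.412e+00] w 0.0433 t 5.65
```

Call:
{"fn": "apply_moves", "kwargs": {"claw": [0.03,0.03,0.03,0.03,0.03,0.03,0.03,0.03,0.03,0.03,0.03,0.03,0.03,0.03], "xyz": [[-0.0152,0.0197,0],[-0.0152,0.0197,0],[-0.0152,0.0197,0],[-0.0152,0.0197,0],[-0.0152,0.0197,0],[-0.0152,0.0197,0],[-0.0152,0.0197,0],[-0.0152,0.0197,0],[-0.0152,0.0197,0],[-0.0152,0.0197,0],[-0.0152,0.0197,0],[-0.0152,0.0197,0],[0,0,0],[0,0,0]], "twist": [[0,0,0],[0,0,0],[0,0,0],[0,0,0],[0,0,0],[0,0,0],[0,0,0],[0,0,0],[0,0,0],[0,0,0],[0,0,0],[0,0,0],[0,0,0],[0,0,0]]}}

```text
clock: 7.05
position: [0.6243, 0.0034, 0.133]
tool_rot: [-3.141, 0.0, 1.408]
force: [-0.4, 0.6, 0.1]
grip_width: 0.0435
finger_force: 41.4
```

```bash
python3 - <<'E'
from h import *
f=snap('wrist','w2.png')
a=np.radians(80.8)
for n,p in [('y',(.6253,.0037)),('b',(.6134,-.0693)),('r',(.6015,-.1422))]:
  print(n,[tuple(int(round(float(k))) for k in wproj(f,c)) for c in corners([*p,a],(.07,.054,.002),.006)[1::2]])
goal(.6253,.0037,80.8,.013)
E
```

```text
y [(355, 275), (286, 275), (357, 187), (284, 187)]
b [(351, 351), (290, 351), (354, 279), (286, 279)]
r [(348, 411), (293, 411), (351, 355), (290, 355)]
after turn -0.0015 shift [-0.0002, 0.0012, 0.1201] | at [0.6242 0.0041 0.1331] [-3.141 -0.     1.409] w 0.0432 t 7.1
```

View pics/w2.png

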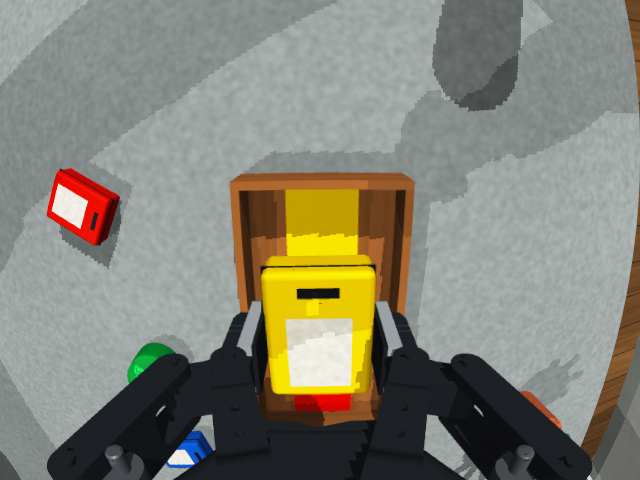

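The held yellow box is level, and the yellow mat's far edge is at about row 188, columns 285–358 (predicted row 187, columns 284–357). I'm lowering it onto the mat.

Call:
{"fn": "apply_moves", "kwargs": {"claw": [0.03,0.03,0.03,0.03,0.03,0.03,0.03,0.03,0.03], "xyz": [[-0.001,0.001,0.015],[0,0,0.025],[0,0,0.025],[0,0,0.02],[0,0,0.015],[0,0,0.01],[0,0,0.006],[0,0,0.003],[0,0,0]], "twist": [[0,0,0],[0,0,0],[0,0,0],[0,0,0],[0,0,0],[0,0,0],[0,0,0],[0,0,0],[0,0,0]]}}

```text
clock: 8.0
position: [0.6256, 0.0026, 0.0144]
tool_rot: [3.141, -0.0, 1.409]
force: [0.6, 0.5, -0.1]
grip_width: 0.0435
finger_force: 41.4
```

Call:
{"fn": "apply_moves", "kwargs": {"claw": [0.03,0.03,0.06,0.062,0.062,0.062,0.062,0.062,0.062,0.062], "xyz": [[0,0,0.0015],[0,0,0],[0,0,0],[0,0,0],[0,0,0],[0,0,-0.01],[0,0,-0.03],[0,0,-0.03],[0,0,-0.03],[0,0,0]], "twist": [[0,0,0],[0,0,0],[0,0,0],[0,0,0],[0,0,0],[0,0,0],[0,0,0],[0,0,0],[0,0,0],[0,0,0]]}}

```text
clock: 9.0
position: [0.6275, 0.0024, 0.1174]
tool_rot: [3.136, -0.001, 1.409]
force: [0.3, -0.8, 0.1]
grip_width: 0.062
finger_force: 0.0
```

```bash
python3 - <<'E'
from h import *
f=snap('wrist','w3.png')
a=np.radians(80.8)
print([tuple(int(round(float(k))) for k in wproj(f,c)) for c in corners([.6253,.0037,a],(.07,.054,.002),.006)[1::2]])
print([tuple(int(round(float(k))) for k in wproj(f,c)) for c in corners([.6253,.0037,a],(.06,.044,.022),.008)[1::2]])
goal(.4297,.0612,141.2,.13)
E
```

```text
[(351, 283), (279, 283), (354, 190), (276, 190)]
[(347, 289), (283, 290), (349, 204), (280, 204)]
after turn -1.0551 shift [0.1901, -0.0777, -0.0147] | at [0.6266 0.0026 0.1153] [ 3.138e+00 -1.000e-03  1.409e+00] w 0.0621 t 9.05
```

View pics/w3.png

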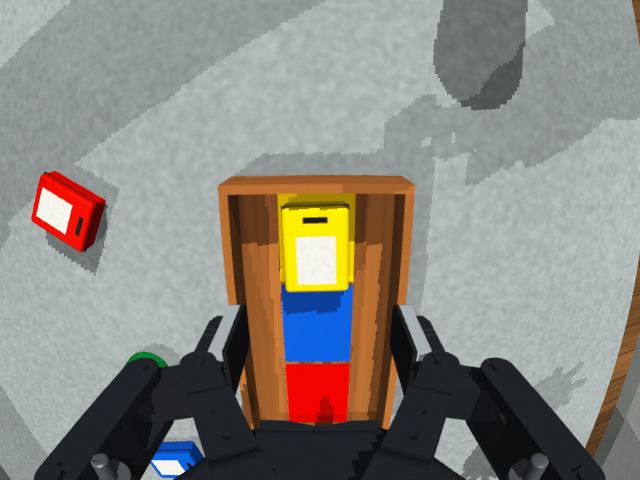

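Yellow sits at columns 281–350, rows 205–292, centred on its mat within about 1 mm. Next is red.

Call:
{"fn": "apply_moves", "kwargs": {"claw": [0.062,0.085,0.085,0.085,0.085,0.085,0.085,0.085,0.085,0.085,0.085,0.085,0.085,0.085,0.085,0.085,0.085,0.085,0.085], "xyz": [[0,0,-0.005],[0,0,-0.005],[0,0,-0.005],[0,0,0],[0,0,0],[0,0,0],[0,0,0],[0,0,0],[0.0211,-0.0086,0],[0.0211,-0.0086,0],[0.0211,-0.0086,0],[0.0211,-0.0086,0],[0.0211,-0.0086,0],[0.0211,-0.0086,0],[0.0211,-0.0086,0],[0.0211,-0.0086,0],[0.0211,-0.0086,0],[0,0,0],[0,0,0]], "twist": [[0,0,-0.132],[0,0,-0.132],[0,0,-0.132],[0,0,-0.132],[0,0,-0.132],[0,0,-0.132],[0,0,-0.132],[0,0,-0.132],[0,0,0],[0,0,0],[0,0,0],[0,0,0],[0,0,0],[0,0,0],[0,0,0],[0,0,0],[0,0,0],[0,0,0],[0,0,0]]}}

```text
clock: 10.95
position: [0.429, 0.0611, 0.1278]
tool_rot: [-3.142, 0.0, 2.466]
force: [-0.1, -1.2, 1.3]
grip_width: 0.0851
finger_force: 0.0
```

```bash
cat >> h.py <<'E'
def wrefine(col,x,y,yawdeg,img=None):
    f=snap('wrist',img); a=np.radians(yawdeg); g=globals(); old=g['proj']; g['proj']=wproj
    H=mask(f,wproj(f,[x,y,.011]),70,col); p,c=fit(f,H,(.06,.044,.022),0); g['proj']=old
    r=np.degrees(p[2]); r=yawdeg+((r-yawdeg+90)%180-90)
    print('refined',np.round(p[:2],4),round(r,2),'iou',round(1-c,3)); return p[0],p[1],r
E
sed -i "s/c0=at(f,\*r\[0\],z0+dims\[2\]\/2)/c0=(wat if proj is wproj else at)(f,*r[0],z0+dims[2]\/2)/" h.py
python3 -c "
from h import *
x,y,a=wrefine('red',.4297,.0612,141.2)
goal(x,y,a,.005)
goal(.4297,.0612,141.2,.005)"
```

```text
refined [0.4308 0.0618] 141.95 iou 0.965
after turn -0.0123 shift [-0.0005, 0.0015, 0.1228] | at [0.4295 0.061  0.1278] [3.141 0.    2.465] w 0.0851 t 11.0
after turn 0.0009 shift [-0.0, 0.0003, 0.1228] | at [0.4295 0.061  0.1278] [3.141 0.    2.465] w 0.0851 t 11.0
```

Call:
{"fn": "apply_moves", "kwargs": {"claw": [0.085,0.085,0.085,0.085,0.085,0.085,0.085,0.04,0.03,0.03,0.03,0.03,0.03], "xyz": [[-0.0005,0.0015,0.02],[0,0,0.03],[0,0,0.03],[0,0,0.02],[0,0,0.015],[0,0,0.008],[0,0,0],[0,0,0],[0,0,0],[0,0,0],[0,0,0],[0,0,0],[0,0,0]], "twist": [[0,0,-0.012],[0,0,0],[0,0,0],[0,0,0],[0,0,0],[0,0,0],[0,0,0],[0,0,0],[0,0,0],[0,0,0],[0,0,0],[0,0,0],[0,0,0]]}}

```text
clock: 12.3
position: [0.4307, 0.062, 0.0056]
tool_rot: [3.141, 0.001, 2.477]
force: [-0.7, -0.1, 11.3]
grip_width: 0.0433
finger_force: 39.3
```

Call:
{"fn": "apply_moves", "kwargs": {"claw": [0.03,0.03,0.03,0.03,0.03,0.03,0.03,0.03,0.03,0.03,0.03], "xyz": [[0,0,-0.01],[0,0,-0.02],[0,0,-0.03],[0,0,-0.03],[0,0,-0.03],[0,0,0],[0,0,0],[0,0,0],[0,0,0],[0,0,0],[0,0,0]], "twist": [[0,0,0],[0,0,0],[0,0,0.134],[0,0,0.134],[0,0,0.134],[0,0,0.134],[0,0,0.134],[0,0,0.134],[0,0,0.134],[0,0,0.134],[0,0,0]]}}

```text
clock: 13.4
position: [0.4301, 0.0622, 0.1254]
tool_rot: [3.141, -0.001, 1.403]
force: [-0.4, 0.8, -0.8]
grip_width: 0.043
finger_force: 41.8
```

```bash
python3 -c "
from h import *
goal(.6015,-.1422,80.8,.125)"
```

```text
after turn -0.0071 shift [-0.1743, 0.2018, 0.0004] | at [0.4301 0.0622 0.1254] [ 3.141e+00 -1.000e-03  1.403e+00] w 0.043 t 13.4
```

Call:
{"fn": "apply_moves", "kwargs": {"claw": [0.03,0.03,0.03,0.03,0.03,0.03,0.03,0.03,0.03,0.03,0.03,0.03,0.03,0.03], "xyz": [[-0.0145,0.0168,0],[-0.0145,0.0168,0],[-0.0145,0.0168,0],[-0.0145,0.0168,0],[-0.0145,0.0168,0],[-0.0145,0.0168,0],[-0.0145,0.0168,0],[-0.0145,0.0168,0],[-0.0145,0.0168,0],[-0.0145,0.0168,0],[-0.0145,0.0168,0],[-0.0145,0.0168,0],[0,0,0],[0,0,0]], "twist": [[0,0,-0.007],[0,0,0],[0,0,0],[0,0,0],[0,0,0],[0,0,0],[0,0,0],[0,0,0],[0,0,0],[0,0,0],[0,0,0],[0,0,0],[0,0,0],[0,0,0]]}}

```text
clock: 14.8
position: [0.6014, -0.142, 0.125]
tool_rot: [-3.141, -0.0, 1.415]
force: [-0.7, 0.7, -1.1]
grip_width: 0.0428
finger_force: 41.8
```

```bash
python3 -c "
from h import *
goal(.6015,-.1422,80.8,.0135)"
```

```text
after turn 0.0045 shift [-0.0002, 0.0001, 0.1115] | at [ 0.6014 -0.142   0.125 ] [-3.141 -0.     1.415] w 0.0428 t 14.8
```

Call:
{"fn": "apply_moves", "kwargs": {"claw": [0.03,0.03,0.03,0.03,0.03,0.03,0.03,0.03,0.03,0.06,0.062,0.062,0.062,0.062,0.062,0.062,0.062,0.062], "xyz": [[0,0,0.015],[0,0,0.025],[0,0,0.025],[0,0,0.02],[0,0,0.015],[0,0,0.008],[0,0,0.003],[0,0,0.0005],[0,0,0],[0,0,0],[0,0,0],[0,0,0],[0,0,-0.01],[0,0,-0.03],[0,0,-0.03],[0,0,-0.03],[0,0,-0.02],[0,0,0]], "twist": [[0,0,0.0045],[0,0,0],[0,0,0],[0,0,0],[0,0,0],[0,0,0],[0,0,0],[0,0,0],[0,0,0],[0,0,0],[0,0,0],[0,0,0],[0,0,0],[0,0,0],[0,0,0],[0,0,0],[0,0,0],[0,0,0]]}}

```text
clock: 16.6
position: [0.6032, -0.1423, 0.1369]
tool_rot: [3.137, -0.0, 1.408]
force: [0.0, -0.1, -0.4]
grip_width: 0.062
finger_force: 0.0
```

```bash
python3 -c "
from h import *
snap('wrist','w4.png')
goal(.429,-.2253,8.06,.13)"
```

```text
after turn 1.2672 shift [-0.1834, 0.0583, 0.0051] | at [ 0.6024 -0.1419  0.1351] [ 3.139 -0.     1.408] w 0.0622 t 16.65
```

View pics/w4.png

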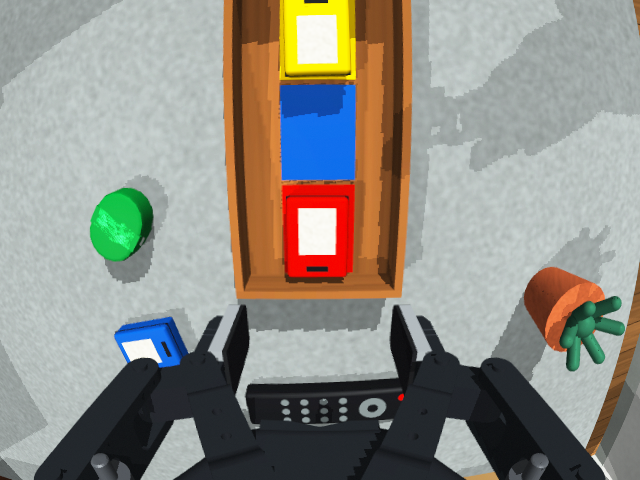

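Red rests inside its mat (285–352, 193–278 on mat 281–355). Next is blue, whose surroundings are clear.

Call:
{"fn": "apply_moves", "kwargs": {"claw": [0.062,0.085,0.085,0.085,0.085,0.085,0.085,0.085,0.085,0.085,0.085,0.085,0.085,0.085,0.085,0.085,0.085,0.085,0.085,0.085], "xyz": [[0,0,0],[0,0,0],[0,0,0],[0,0,0],[0,0,0],[0,0,0],[0,0,0],[0,0,0],[0,0,0],[-0.0204,0.0065,0],[-0.0204,0.0065,0],[-0.0204,0.0065,0],[-0.0204,0.0065,0],[-0.0204,0.0065,0],[-0.0204,0.0065,0],[-0.0204,0.0065,0],[-0.0204,0.0065,0],[-0.0204,0.0065,0.003],[0,0,0],[0,0,0]], "twist": [[0,0,0.1408],[0,0,0.1408],[0,0,0.1408],[0,0,0.1408],[0,0,0.1408],[0,0,0.1408],[0,0,0.1408],[0,0,0.1408],[0,0,0.1408],[0,0,0],[0,0,0],[0,0,0],[0,0,0],[0,0,0],[0,0,0],[0,0,0],[0,0,0],[0,0,0],[0,0,0],[0,0,0]]}}

```text
clock: 18.65
position: [0.428, -0.2254, 0.1301]
tool_rot: [-3.141, 0.0, 0.14]
force: [-0.2, -0.3, -0.5]
grip_width: 0.0854
finger_force: 0.0
```

```bash
python3 -c "
from h import *
x,y,a=wrefine('blue',.429,-.2253,8.06)
goal(x,y,a,.005)"
```

```text
refined [ 0.4301 -0.2238] 4.09 iou 0.977
after turn 0.0695 shift [0.0017, -0.0013, 0.1251] | at [ 0.4285 -0.2252  0.1301] [-3.141  0.     0.141] w 0.0851 t 18.7
```

Call:
{"fn": "apply_moves", "kwargs": {"claw": [0.085,0.085,0.085,0.085,0.085,0.085,0.085,0.04,0.03,0.03,0.03,0.03,0.03], "xyz": [[0,0,0.02],[0.0017,-0.0013,0.03],[0,0,0.03],[0,0,0.022],[0,0,0.015],[0,0,0.008],[0,0,0],[0,0,0],[0,0,0],[0,0,0],[0,0,0],[0,0,0],[0,0,0]], "twist": [[0,0,0.07],[0,0,0],[0,0,0],[0,0,0],[0,0,0],[0,0,0],[0,0,0],[0,0,0],[0,0,0],[0,0,0],[0,0,0],[0,0,0],[0,0,0]]}}

```text
clock: 20.0
position: [0.4302, -0.2241, 0.0061]
tool_rot: [3.141, -0.001, 0.071]
force: [-2.1, 2.0, 11.7]
grip_width: 0.043
finger_force: 39.5
```

Call:
{"fn": "apply_moves", "kwargs": {"claw": [0.03,0.03,0.03,0.03,0.03,0.03,0.03,0.03,0.03,0.03,0.03,0.03,0.03], "xyz": [[0,0,-0.01],[0,0,-0.02],[0,0,-0.03],[0,0,-0.03],[0,0,-0.03],[0,0,0],[0,0,0],[0,0,0],[0,0,0],[0,0,0],[0,0,0],[0,0,0],[0,0,0]], "twist": [[0,0,0],[0,0,0],[0,0,-0.134],[0,0,-0.134],[0,0,-0.134],[0,0,-0.134],[0,0,-0.134],[0,0,-0.134],[0,0,-0.134],[0,0,-0.134],[0,0,-0.134],[0,0,-0.134],[0,0,0]]}}

```text
clock: 21.3
position: [0.4296, -0.2243, 0.126]
tool_rot: [3.141, 0.0, 1.413]
force: [0.4, 0.2, -0.5]
grip_width: 0.0432
finger_force: 41.8
```

```bash
python3 -c "
from h import *
goal(.6134,-.0693,80.8,.125)"
```

```text
after turn 0.0025 shift [0.1824, 0.1567, 0.001] | at [ 0.4296 -0.2243  0.126 ] [3.141 0.    1.413] w 0.0432 t 21.3
```

Call:
{"fn": "apply_moves", "kwargs": {"claw": [0.03,0.03,0.03,0.03,0.03,0.03,0.03,0.03,0.03,0.03,0.03,0.03,0.03,0.03], "xyz": [[0.0152,0.0131,0],[0.0152,0.0131,0],[0.0152,0.0131,0],[0.0152,0.0131,0],[0.0152,0.0131,0],[0.0152,0.0131,0],[0.0152,0.0131,0],[0.0152,0.0131,0],[0.0152,0.0131,0],[0.0152,0.0131,0],[0.0152,0.0131,0],[0.0152,0.0131,0],[0,0,0],[0,0,0]], "twist": [[0,0,0.0025],[0,0,0],[0,0,0],[0,0,0],[0,0,0],[0,0,0],[0,0,0],[0,0,0],[0,0,0],[0,0,0],[0,0,0],[0,0,0],[0,0,0],[0,0,0]]}}

```text
clock: 22.7
position: [0.6143, -0.0693, 0.1253]
tool_rot: [-3.141, 0.001, 1.407]
force: [0.3, 0.2, -0.5]
grip_width: 0.0431
finger_force: 41.8
```

```bash
python3 -c "
from h import *
goal(.6134,-.0693,80.8,.0135)"
```

```text
after turn -0.0034 shift [-0.0001, -0.0009, 0.1118] | at [ 0.6143 -0.0693  0.1253] [-3.141e+00  1.000e-03  1.407e+00] w 0.0431 t 22.7
```

Call:
{"fn": "apply_moves", "kwargs": {"claw": [0.03,0.03,0.03,0.03,0.03,0.03,0.03,0.03,0.03,0.06,0.062,0.062,0.062,0.062,0.062,0.062,0.062,0.062], "xyz": [[0,-0.0005,0.015],[0,0,0.025],[0,0,0.025],[0,0,0.02],[0,0,0.015],[0,0,0.008],[0,0,0.003],[0,0,0.0005],[0,0,0],[0,0,0],[0,0,0],[0,0,0],[0,0,-0.01],[0,0,-0.03],[0,0,-0.03],[0,0,-0.03],[0,0,-0.03],[0,0,0]], "twist": [[0,0,0],[0,0,0],[0,0,0],[0,0,0],[0,0,0],[0,0,0],[0,0,0],[0,0,0],[0,0,0],[0,0,0],[0,0,0],[0,0,0],[0,0,0],[0,0,0],[0,0,0],[0,0,0],[0,0,0],[0,0,0]]}}

```text
clock: 24.5
position: [0.6158, -0.0698, 0.1484]
tool_rot: [3.136, -0.001, 1.408]
force: [1.1, -0.1, 0.8]
grip_width: 0.0624
finger_force: 0.0
```

```bash
python3 -c "
from h import *
snap('wrist','w5.png')
goal(.5896,.3076,195.5,.15)"
```

```text
after turn -2.004 shift [-0.0764, 0.3701, -0.0037] | at [ 0.6149 -0.0695  0.1463] [ 3.138e+00 -1.000e-03  1.408e+00] w 0.0618 t 24.55
```

View pics/w5.png

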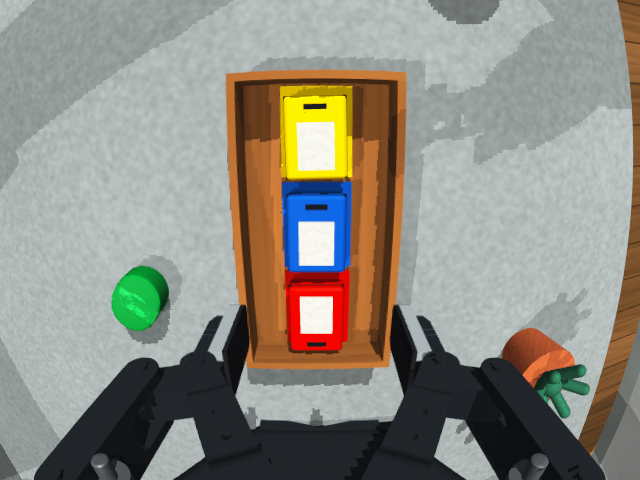

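All three boxes lie on their own mats (yellow 285–348, blue 287–348, red 288–345), label up. Now the white remote.

Call:
{"fn": "apply_moves", "kwargs": {"claw": [0.062,0.07,0.07,0.07,0.07,0.07,0.07,0.07,0.07,0.07,0.07,0.07,0.07,0.07], "xyz": [[0,0,0],[0,0,0],[0,0,0],[0,0,0],[0,0,0],[0,0,0],[0,0,0],[0,0,0],[0,0,0],[0,0,0],[0,0,0],[0,0,0],[0,0,0],[0,0,0]], "twist": [[0,0,-0.1431],[0,0,-0.1431],[0,0,-0.1431],[0,0,-0.1431],[0,0,-0.1431],[0,0,-0.1431],[0,0,-0.1431],[0,0,-0.1431],[0,0,-0.1431],[0,0,-0.1431],[0,0,-0.1431],[0,0,-0.1431],[0,0,-0.1431],[0,0,-0.1431]]}}

```text
clock: 25.95
position: [0.6134, -0.0694, 0.1431]
tool_rot: [3.141, -0.001, -2.866]
force: [0.6, -0.7, 0.8]
grip_width: 0.0699
finger_force: 0.0
```

Call:
{"fn": "apply_moves", "kwargs": {"claw": [0.085,0.085,0.085,0.085,0.085,0.085,0.085,0.085,0.085,0.085,0.085,0.085,0.085,0.085,0.085], "xyz": [[-0.0059,0.0285,0],[-0.0059,0.0285,0],[-0.0059,0.0285,0],[-0.0059,0.0285,0],[-0.0059,0.0285,0],[-0.0059,0.0285,0],[-0.0059,0.0285,0],[-0.0059,0.0285,0],[-0.0059,0.0285,0],[-0.0059,0.0285,0],[-0.0059,0.0285,0],[-0.0059,0.0285,0],[-0.0059,0.0285,0],[0,0,0],[0,0,0]], "twist": [[0,0,0],[0,0,0],[0,0,0],[0,0,0],[0,0,0],[0,0,0],[0,0,0],[0,0,0],[0,0,0],[0,0,0],[0,0,0],[0,0,0],[0,0,0],[0,0,0],[0,0,0]]}}

```text
clock: 27.45
position: [0.5884, 0.3083, 0.143]
tool_rot: [-3.141, -0.001, -2.871]
force: [-0.2, -0.5, -0.8]
grip_width: 0.0851
finger_force: 0.0
```

```bash
python3 - <<'E'
import h
from h import *
f=snap('wrist','w6.png')
c=[tuple(int(round(float(k))) for k in wproj(f,q)) for q in corners([.5896,.3076,np.radians(15.5)],(.16,.042,.02),0)[1::2]]; print(c)
h.proj=wproj
try:
    H=mask(f,wproj(f,[.5896,.3076,.01]),150,'white'); p,e=fit(f,H,(.16,.042,.02),0); print(p,np.degrees(p[2])%180,1-e,cv2.minAreaRect(H))
    goal(p[0],p[1],np.degrees(p[2])%180+180,.005)
except Exception as e: print(e)
goal(.5896,.3076,195.5,.005)
E
```

```text
[(288, 127), (347, 127), (293, 327), (343, 327)]
[0.5489795  0.3290031  2.99960839] 171.86490082882975 0.2605543989947299 ((379.5, 230.49996948242188), (298.99993896484375, 172.99996948242188), 90.0)
after turn -2.7298 shift [-0.0425, -0.0159, 0.1381] | at [0.5888 0.3073 0.1431] [-3.141e+00 -1.000e-03 -2.872e+00] w 0.0849 t 27.5
after turn -0.0008 shift [-0.0008, 0.0001, 0.1381] | at [0.5888 0.3073 0.1431] [-3.141e+00 -1.000e-03 -2.872e+00] w 0.0849 t 27.5
```

View pics/w6.png

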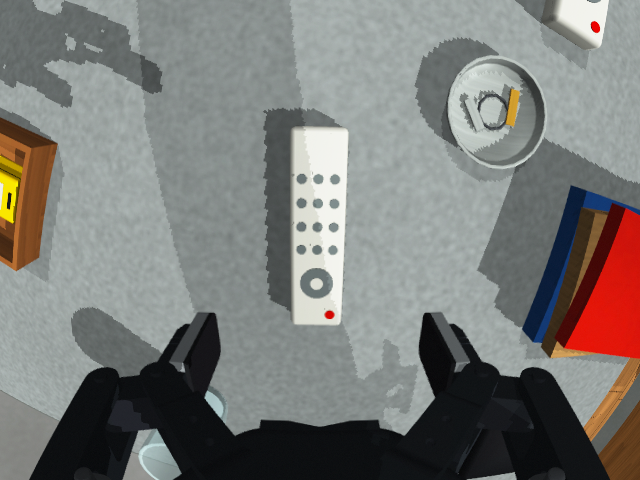

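The remote's corners are at (291,127), (348,128), (293,324) and (342,324), within 3 px of the 160 × 42 mm prediction, so it is the right one and I'm grasping it.

Call:
{"fn": "apply_moves", "kwargs": {"claw": [0.085,0.085,0.085,0.085,0.085,0.085,0.085,0.04,0.03,0.03,0.03,0.03,0.03], "xyz": [[0,0,0.025],[0,0,0.035],[0,0,0.035],[0,0,0.02],[0,0,0.015],[0,0,0.008],[0,0,0],[0,0,0],[0,0,0],[0,0,0],[0,0,0],[0,0,0],[0,0,0]], "twist": [[0,0,0],[0,0,0],[0,0,0],[0,0,0],[0,0,0],[0,0,0],[0,0,0],[0,0,0],[0,0,0],[0,0,0],[0,0,0],[0,0,0],[0,0,0]], "force": 60}}

```text
clock: 28.8
position: [0.5895, 0.3083, 0.007]
tool_rot: [3.141, 0.001, -2.872]
force: [-2.2, -1.7, 9.0]
grip_width: 0.0407
finger_force: 61.1
```

Call:
{"fn": "apply_moves", "kwargs": {"claw": [0.03,0.03,0.03,0.03,0.03,0.03,0.03,0.03,0.03], "xyz": [[0,0,-0.01],[0,0,-0.02],[0,0,-0.03],[0,0,-0.04],[0,0,-0.035],[0,0,0],[0,0,0],[0,0,0],[0,0,0]], "twist": [[0,0,0],[0,0,0],[0,0,0.108],[0,0,0.108],[0,0,0.108],[0,0,0.107],[0,0,0],[0,0,0],[0,0,0]]}}

```text
clock: 29.7
position: [0.5886, 0.3079, 0.1401]
tool_rot: [-3.141, -0.001, 2.983]
force: [0.2, -0.5, -0.4]
grip_width: 0.0399
finger_force: 60.9
```

```bash
python3 -c "
from h import *
goal(.6134,-.0693,170.8,.14)"
```

```text
after turn 0.0023 shift [-0.0848, -0.3684, 0.0001] | at [0.5886 0.3079 0.1401] [-3.141e+00 -1.000e-03  2.983e+00] w 0.0399 t 29.7
```

Call:
{"fn": "apply_moves", "kwargs": {"claw": [0.03,0.03,0.03,0.03,0.03,0.03,0.03,0.03,0.03,0.03,0.03,0.03,0.03,0.03,0.03,0.03,0.03], "xyz": [[-0.00606,-0.0263,0],[-0.00606,-0.0263,0],[-0.00606,-0.0263,0],[-0.00606,-0.0263,0],[-0.00606,-0.0263,0],[-0.00606,-0.0263,0],[-0.00606,-0.0263,0],[-0.00606,-0.0263,0],[-0.00606,-0.0263,0],[-0.00606,-0.0263,0],[-0.00606,-0.0263,0],[-0.00606,-0.0263,0],[-0.00606,-0.0263,0],[-0.00606,-0.0263,0],[0,0,0],[0,0,0],[0,0,0]], "twist": [[0,0,0.002],[0,0,0],[0,0,0],[0,0,0],[0,0,0],[0,0,0],[0,0,0],[0,0,0],[0,0,0],[0,0,0],[0,0,0],[0,0,0],[0,0,0],[0,0,0],[0,0,0],[0,0,0],[0,0,0]]}}

```text
clock: 31.4
position: [0.6129, -0.068, 0.1404]
tool_rot: [3.141, -0.001, 2.98]
force: [-0.3, 1.1, -1.0]
grip_width: 0.0405
finger_force: 60.9
```

```bash
python3 -c "
from h import *
snap('wrist','w7.png')
goal(.6134,-.0693,170.8,.0455)"
```

```text
after turn -0.0005 shift [-0.0007, -0.0014, 0.095] | at [ 0.6129 -0.0678  0.1405] [ 3.141e+00 -1.000e-03  2.981e+00] w 0.0404 t 31.45
```

View pics/w7.png

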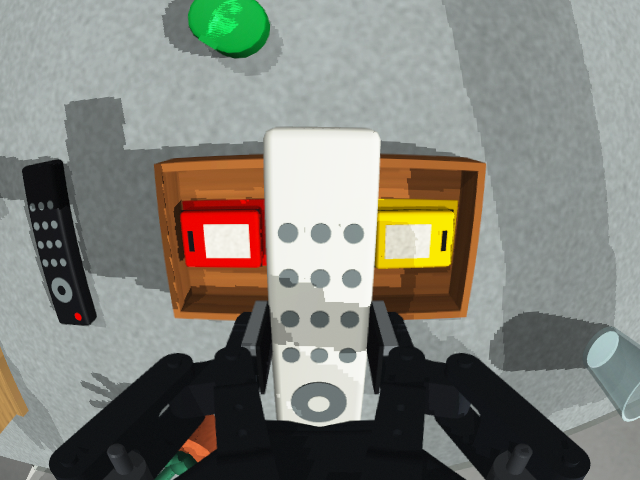

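The remote is held level with the boxes' tray centred beneath it. I'm lowering it onto the walls.

Call:
{"fn": "apply_moves", "kwargs": {"claw": [0.03,0.03,0.03,0.03,0.03,0.03,0.03,0.03,0.03,0.03], "xyz": [[-0.0007,-0.0014,0.015],[0,0,0.025],[0,0,0.02],[0,0,0.015],[0,0,0.01],[0,0,0.006],[0,0,0.003],[0,0,0],[0,0,0],[0,0,0]], "twist": [[0,0,0],[0,0,0],[0,0,0],[0,0,0],[0,0,0],[0,0,0],[0,0,0],[0,0,0],[0,0,0],[0,0,0]]}}

```text
clock: 32.45
position: [0.6138, -0.0705, 0.0474]
tool_rot: [3.141, 0.001, 2.978]
force: [-0.9, -0.9, -0.5]
grip_width: 0.0405
finger_force: 60.9
```

Call:
{"fn": "apply_moves", "kwargs": {"claw": [0.03,0.03,0.03,0.03], "xyz": [[0,0,0.001],[0,0,0.001],[0,0,0],[0,0,0]], "twist": [[0,0,0],[0,0,0],[0,0,0],[0,0,0]]}}

```text
clock: 32.85
position: [0.6136, -0.0705, 0.045]
tool_rot: [3.142, 0.0, 2.979]
force: [0.1, 1.1, 2.6]
grip_width: 0.0399
finger_force: 61.3
```

Contact is just felt (2.6 N). I'm releasing and retreating straight up.

Call:
{"fn": "apply_moves", "kwargs": {"claw": [0.045,0.05,0.06,0.07,0.07,0.07,0.07,0.07,0.07,0.07,0.07,0.07], "xyz": [[0,0,0],[0,0,0],[0,0,0],[0,0,0],[0,0,0],[0,0,-0.01],[0,0,-0.03],[0,0,-0.03],[0,0,-0.03],[0,0,-0.03],[0,0,-0.02],[0,0,0]], "twist": [[0,0,0],[0,0,0],[0,0,0],[0,0,0],[0,0,0],[0,0,0],[0,0,0],[0,0,0],[0,0,0],[0,0,0],[0,0,0],[0,0,0]]}}

```text
clock: 34.05
position: [0.6148, -0.0706, 0.1985]
tool_rot: [3.141, 0.005, 2.978]
force: [-0.1, -0.3, -0.1]
grip_width: 0.07
finger_force: 0.0
```

```bash
python3 -c "
from h import *
f=snap('wrist','w8.png'); s=snap('side'); cv2.imwrite('pics/s2.png',cv2.resize(s['img'][190:340,300:500],None,fx=3,fy=3)[:,:,::-1])
for q in corners([.6134,-.0693,np.radians(170.8)],(.16,.042,.02),.038)[1::2]: print(np.round(wproj(f,q)))
for q in corners([.6134,-.0693,np.radians(80.8)],(.234,.122,.038),0)[1::2]: print('tray',np.round(wproj(f,q)))"
```

```text
[344. 312.]
[296. 313.]
[348. 122.]
[292. 123.]
tray [195. 282.]
tray [182. 150.]
tray [445. 282.]
tray [458. 150.]
```

View pics/w8.png

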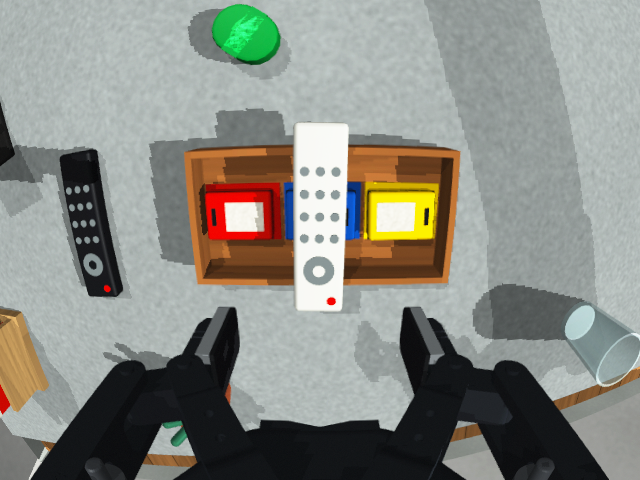

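View pics/s2.png

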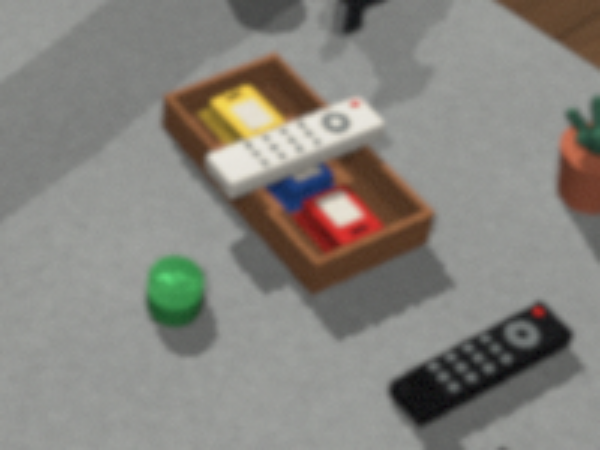

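The remote lies squarely across both walls: columns 294–348, rows 123–311, against tray rows 150–284. It sticks out about equally on both sides, all three boxes are on their mats, and the earbud case and black remote have not been touched.

```bash
python3 -c "
from workcell import bot
print(bot.job_done())"
```

```text
the job is handed in; nothing more can be done
None
```

I handed the job in at about 34 s on the robot's clock: all three boxes are on the mats of their own colour, the white remote lies across the tray walls, and the earbud case and black remote were not touched.

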